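# Sort flip-top boxes by trying their hinges

### The job

First press the thumb plate of each of the three flip-top boxes down as far as it will go, to find out whether its hinge is free or seized. Then slide every box along the worktop, without lifting or tipping it: boxes whose lids have swung up go on the rectangular stock pad with their lids left standing open, and any box whose hinge is seized goes on the round repair pad. Leave everything else where it stands.

Things in the scene. Friction and masses are not known exactly. Their poses are not given: they have to be found in the camera images.
- box_a: One of three flip-top boxes that look alike: white, grey lid, 0.25 to 0.45 kg, 72 mm long (own x), 56 wide (y), walls 32 high; with plate or open lid at most 62 mm high. Origin: centre of the underside; x to the front (lid's free edge), z up. Lid hinge along y, 8 mm behind the centre, 34 mm up. Whether the hinge is free or seized does not show: each has to be tried.
- box_b: A second flip-top box, same looks and measures as box_a. On each box the lid goes on behind the hinge as a thumb plate, 28 mm long, 50 wide, which slopes up to the rear by 0.5 rad while the lid is shut (rear edge about 51 mm up); pressing the plate down raises the lid like a seesaw. The lid stays where it is left.
- box_c: A third flip-top box, same looks and measures as box_a. All three slide freely on the worktop and the pads under a push of 1 to 6 N at any wall.
- box_a_lid (a joint): Angle of box_a's lid, rad: 0 shut, grows as the thumb plate goes down. Starts between 0 and 0.02. A free hinge goes on to a stop at 0.5 (plate level, its top 38 mm up, lid's front edge raised 21 mm); a seized one has slight play and stops dead at 0.07. 2 to 3 N on the plate takes either to its stop; at 6 N it is surely there.
- box_b_lid (a joint): Angle of box_b's lid, as box_a_lid.
- box_c_lid (a joint): Angle of box_c's lid, as box_a_lid.
- box_a_thumb (a point): Where to press box_a: middle of the top of its thumb plate, 18 mm behind the hinge along the plate (with the lid shut about 22 mm behind the box's centre and 46 mm up). Moves with the plate.
- box_b_thumb (a point): The same point on box_b's thumb plate.
- box_c_thumb (a point): The same point on box_c's thumb plate.
- stock_pad: Stock pad: thin flat grey rectangular pad lying on the worktop, 160 mm along its x, 210 mm along its y, fixed; nothing to catch on. Origin at its centre. It lies to the left or to the right of the boxes.
- repair_pad: Repair pad: thin flat grey round pad, 160 mm in diameter, fixed; nothing to catch on. Origin at its centre. It lies on the other side from the stock pad.
- centrifuge_corner (a point): Front left corner of the fixed bench centrifuge, brought down to worktop level. The machine fills the space from here 0.29 m to the right (-y) and 0.42 m away from the robot (+x). Its front is low, 80 mm, for the first 40 mm of depth except for two knobs on it 18 mm back, 130 mm high; behind that it is taller.
- culture_tub: Bystander: tub with a round lid, 68 mm in diameter, 74 mm high, loose. Origin at the centre of its underside.
- kit_carton: Bystander: small carton, 52 (x) by 76 (y) by 42 mm high, loose. Origin at the centre of its underside.
- micro_rack: Bystander: block-shaped tube rack, 52 (x) by 112 (y) by 46 mm high, loose, to the right of the right-hand pad. Origin at the centre of its underside.
- petri_dish: Bystander: round dish, 62 mm in diameter, 14 mm high, loose, beyond the left-hand pad. Origin at the centre of its underside.
There are look-alikes about, which are no part of the job. What is shaped like the box_b but turquoise is not meant.

How it is judged:
By the outcome, as a careful person would: the job done as asked, in the order asked, and still so for the second after the job is handed in, with the robot touching nothing.
It also fails if it takes over 72 s, if anything falls off the work surface, if the arm or the gripper's body presses on something with over 40 N, if the wrist force passes 120 N, or if a joint passes its speed limit or range.

### The arm

A 6-joint arm with a two-finger parallel gripper is mounted at the origin on a cart in front of the work surface, level with it; the furniture and walls round the work are solid. World frame = base frame: x ahead of the robot, y to its left, z up, the work surface at z = 0. Lengths are in mm, angles in degrees, forces in N, time in s.
With the tool pointing down it reaches from about 300 to 850 mm from the base axis. Payload 4.2 kg.
Tool frame: the origin (TCP) lies at the very end of the fingers, on their centre line; the grasp point (between the pads) lies 19 mm behind it; z points along the fingers, y is the line along which they close (so a half turn about z gives the same grasp; the last joint's range is limited). The gripper opens to 91 mm and grips with 3 to 60 N. Pads are 32 mm wide; open, the fingers measure 118 mm over their backs; the gripper's body (76 mm by 178 mm) begins 60 mm behind the grasp point.
Start: joints at [74.255, 18.312, 89.639, -0, 72.044, -1.146], TCP at [144.932, 556.454, 181.076] pointing down, gripper open.
Joint ranges: [-177.97, 177.97], [-48.28, 115.42], [12.27, 149.76], [-77.06, 257.06], [2.81, 150.46], [-146.56, 146.56]. Speed limits (degrees/s): [147.25, 147.25, 180, 180, 180, 180].

### API

Orientations are given as [roll, pitch, yaw] about the fixed x, y, z axes, in that order (R = Rz(yaw) Ry(pitch) Rx(roll)).
In Python, from workcell import env, eyes gives the robot as it stands.
- The arm moves only by the tool send_rows, never from a script. Its argument "targets" is text: rows parted by semicolons, each of 7 numbers parted by spaces: the shift along the tool's x, y, z in m, then the turn, a rotation vector about the tool's x, y, z in degrees, then the opening in per cent of the stroke, from 0 (shut) to 100 (fully open). A call has 1 to 12 rows; each row is the pose to reach, as a shift and turn from the pose commanded when the call began, along the tool's axes at that moment; what a row does not reach only later rows make up. A row lasts 1/12 s, in which the tool goes at most 41.7 mm and 7.16 degrees, less where a joint would pass 70% of its speed; a pose out of reach is approached as far as the arm can. A call with a gripper value outside its range is refused whole. The fingers move at their own pace and stop on an object; "grip_force" is the grip in N (left out, the last holds). Time passes only in rows, so rows that repeat a pose let the fingers close. It gives the time, the measured TCP pose, the force, the opening and the grip force at its end, in the units of the state.
- env.state(): the state, without advancing time (a new reading comes with each control period).
- eyes.grab_frame(name): name is "side" or "top"; returns a dict with "image" (384x512x3 uint8, blue, green, red), "fovy" (degrees; the focal length in pixels is half the picture's height over the tangent of half this angle, whatever the lens; pixels are square), "cx", "cy" (the principal point, pixels), "eye" and "attitude" of the camera in the world. Camera axes: x right, y up, looking along -z (the intrinsics and any distortion apply to the point x, -y, -z); pixel columns grow to the right and rows downward; lengths in mm; the calibration is good to about 2 mm. A picture is of the moment at which its call begins. There is no depth.
- env.job_done(): hands the job in; it is judged then, once.
The state is a dict: "time_s": time; "qpos": joint angles; "qvel": joint speeds; "effort": joint torques, N m; "ee_pos": TCP position; "ee_rot": TCP orientation; "force": force on the tool from outside, world axes, zero at the start; "torque": the same for the moment, N m; "gripper_width": finger opening in mm; "gripper_force": force on a finger pad.
Only numpy, scipy, OpenCV 4.12 (cv2) and the standard library are available. Lean on these libraries where they do the work, as an engineer would, in place of code of your own. Each camera call takes 0.05 s, during which the arm holds its last target. There are 200 camera calls.

## Working session

There is one attempt and no reset: what is moved stays moved. The work goes in short steps, Python scripts to look and compute and a tool call to move; the robot and the scene stay as the last step left them, time stands still between calls to the robot, and variables do not carry over. Pictures are saved under pics/ and viewed, at most 12 in all, crops included, and the job is handed in when it is done.

Besides the shell and the picture viewer there is one more tool, called as name(argument=value, ...), one argument or row to a line, values as JSON. send_rows: Moves the arm, as the interface text tells. Its arguments: {"type":"object","properties":{"targets":{"type":"string"},"grip_force":{"type":"number"}},"required":["targets"]}

```bash
mkdir -p pics
python3 - <<'E'
from workcell import env, eyes
import cv2,numpy as np
for n in("top","side"):
    f=eyes.grab_frame(n); cv2.imwrite(f"pics/{n}0.png",f["image"]); print({k:v for k,v in f.items() if k!="image"})
s=env.state(); print(s)
E
ls
```

```text
{'fovy': 51.39620373944178, 'cx': 251.02312720279593, 'cy': 191.58219781955603, 'eye': array([ 355.07116167,   52.47046161, 1623.7742352 ]), 'attitude': array([  8.23830907,   0.18686336, -90.5592568 ])}
{'fovy': 55.994360022173574, 'cx': 256.31377905693546, 'cy': 187.3933996770475, 'eye': array([ 526.14914699, 1084.4567681 ,  884.18084762]), 'attitude': array([  51.29319281,   -0.68506676, -177.20538953])}
{'time_s': 0.1, 'qpos': array([ 7.42542366e+01,  1.83484619e+01,  8.96984997e+01, -1.80691461e-04,
        7.20441553e+01, -1.14449956e+00]), 'qvel': array([-0.03624189, -0.00878297, -0.26352638, -0.05736448,  0.01198319,
       -0.0280947 ]), 'effort': array([-1.18938344e-03, -4.13331127e+01, -2.32511848e+01,  7.28336675e-02,
        4.21794096e-02, -5.58797262e-05]), 'ee_pos': array([144.80378572, 555.95445838, 180.30575589]), 'ee_rot': array([-1.79908898e+02, -1.64819551e-03,  1.65398791e+02]), 'force': array([-0.03336482,  0.38615973, -0.19385764]), 'torque': array([ 0.04699897, -0.07295038, -0.01689754]), 'gripper_force': 0.0, 'gripper_width': 91.08061177593261}
pics
```

View pics/top0.png

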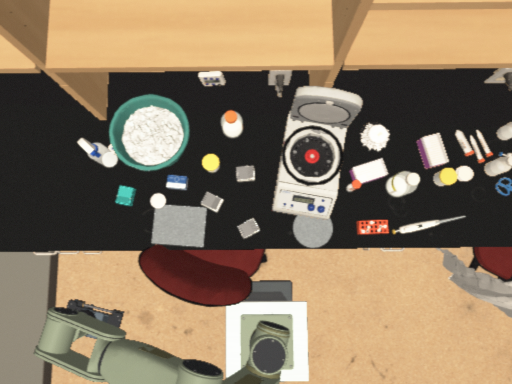

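View pics/side0.png

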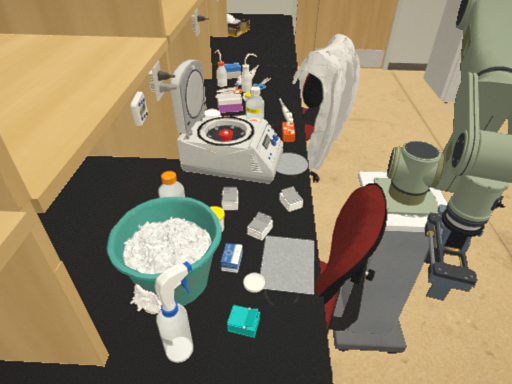

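```bash
cat > h.py <<'E'
import cv2,numpy as np
from scipy.spatial.transform import Rotation as R
from workcell import env,eyes
def cam(f):
    F=192/np.tan(np.radians(f["fovy"]/2)); return F,R.from_euler("xyz",f["attitude"],degrees=True).as_matrix(),np.array(f["eye"])
def ray(f,uv,z):
    F,A,e=cam(f); u,v=uv; d=A@np.array([(u-f["cx"])/F,-(v-f["cy"])/F,-1]); return e+d*(z-e[2])/d[2]
def proj(f,p):
    F,A,e=cam(f); c=A.T@(np.array(p,float)-e); return f["cx"]-F*c[0]/c[2],f["cy"]+F*c[1]/c[2]
def crop(f,u0,v0,u1,v1,k): return cv2.resize(f["image"][v0:v1,u0:u1],None,fx=k,fy=k,interpolation=cv2.INTER_CUBIC)
E
python3 - <<'E'
from h import *
t=eyes.grab_frame("top"); s=eyes.grab_frame("side")
a=crop(t,195,155,265,245,6); b=crop(s,210,175,310,245,4)
H=max(a.shape[0],b.shape[0]); o=np.zeros((H,a.shape[1]+b.shape[1],3),np.uint8)
o=np.zeros((600,800,3),np.uint8); o[:540,:420]=a[:540,:420]; b=b[:, :380]; o[:b.shape[0],420:420+b.shape[1]]=b
cv2.imwrite("pics/z1.png",o)
for n,f in(("top",t),("side",s)):
    im=f["image"].astype(int); sat=im.max(2)-im.min(2)
    m=((im.min(2)>70)&(sat<40)).astype(np.uint8)
    c,_=cv2.findContours(m,cv2.RETR_EXTERNAL,cv2.CHAIN_APPROX_NONE)
    for k in c:
        if cv2.contourArea(k)<100: continue
        (x,y),(w,h),an=cv2.minAreaRect(k)
        p=ray(f,(x,y),0)
        if 250<p[0]<850 and -350<p[1]<450: print(n,np.round([x,y,w,h,an],1),cv2.contourArea(k),"z0",p[:2].round(),"z30",ray(f,(x,y),30)[:2].round())
for z,uv in((0,(179,226)),(0,(313,228)),(74,(210,162)),(14,(158,200)),(42,(176,182)),(80,(274,212)),(80,(335,218))): print(uv,ray(t,uv,z).round())
E
```

```text
top [248.4 227.8  16.1  19.7  63.4] 277.5 z0 [442.  68.] z30 [440.  67.]
top [187.  219.4  55.9  73.1  88.5] 2505.0 z0 [478. 318.] z30 [476. 313.]
top [176. 185.   8.  22.  90.] 118.0 z0 [621. 365.] z30 [616. 359.]
top [245.5 173.   16.   19.   90. ] 272.0 z0 [668.  78.] z30 [662.  77.]
top [304.3 203.3  63.7  86.7   8.7] 3281.5 z0 [ 540. -162.] z30 [ 536. -158.]
top [311.5 155.5  53.   55.   90. ] 2284.0 z0 [ 739. -198.] z30 [ 732. -193.]
side [232.4 257.5  17.5  30.3  14. ] 230.0 z0 [627. 339.] z30 [624. 364.]
side [279.7 252.9  71.5  80.3   2. ] 3574.0 z0 [479. 311.] z30 [480. 338.]
side [229.5 198.5  23.   17.   90. ] 359.5 z0 [667.  55.] z30 [662.  90.]
side [290.5 199.1  26.3  20.   54.5] 413.5 z0 [437.  44.] z30 [440.  79.]
(179, 226) [452. 350.   0.]
(313, 228) [ 438. -194.    0.]
(210, 162) [700. 217.  74.]
(158, 200) [557. 434.  14.]
(176, 182) [626. 357.  42.]
(274, 212) [498. -33.  80.]
(335, 218) [ 472. -269.   80.]
```

View pics/z1.png

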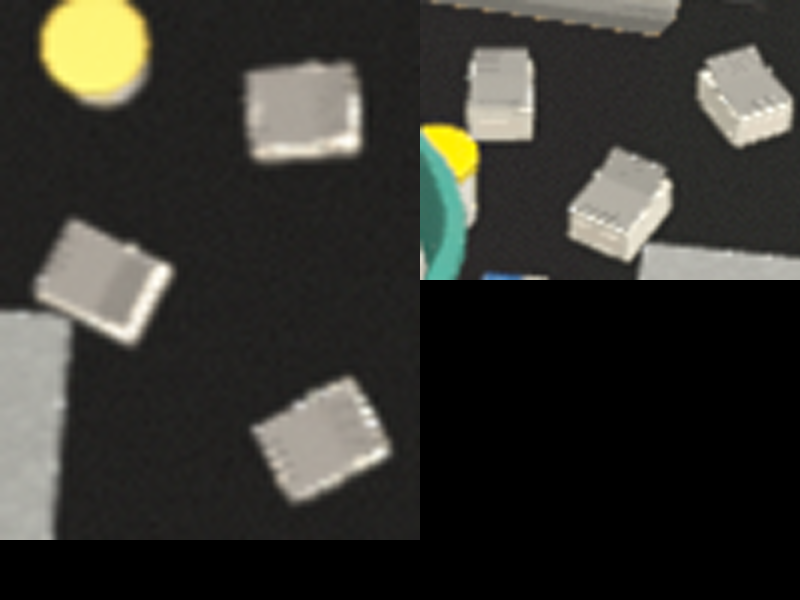

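Run:
```python
from h import *
t=[eyes.grab_frame("top")for _ in range(6)]; s=[eyes.grab_frame("side") for _ in range(6)]
def av(l): 
    f=dict(l[0]); f["image"]=np.mean([x["image"] for x in l],0); return f
t=av(t);s=av(s)
o=np.zeros((600,800,3),np.uint8)
for i,(f,c) in enumerate([(t,(245,173)),(t,(212,202)),(t,(248,228)),(s,(230,198)),(s,(260,226)),(s,(291,199))]):
    u,v=c; f2=dict(f); g=np.clip((f["image"]-90)*255/150,0,255).astype(np.uint8); f2["image"]=g
    k=crop(f2,u-16,v-16,u+16,v+16,8); r,cc=divmod(i,3); o[r*260:r*260+256,cc*260:cc*260+256]=k
cv2.imwrite("pics/z2.png",o)
```

```text
(no output)
```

View pics/z2.png

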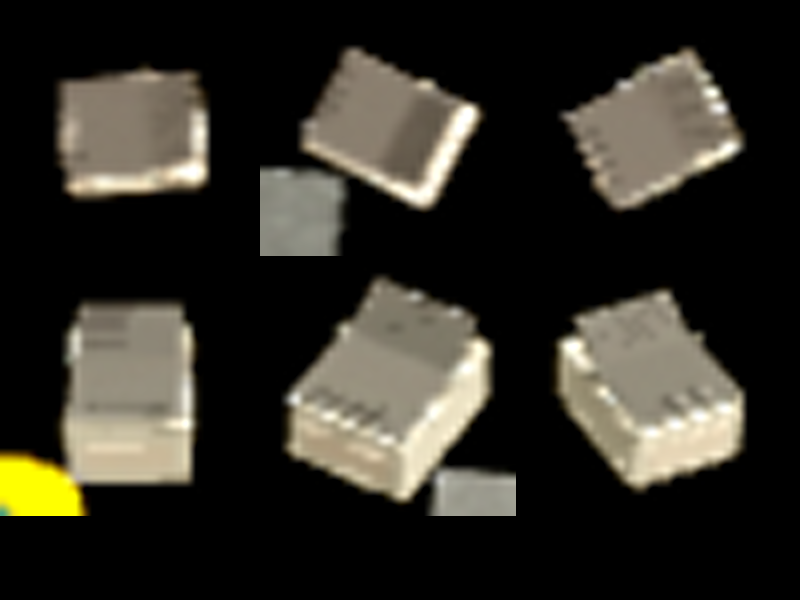

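Run:
```python
from h import *
t=eyes.grab_frame("top"); s=eyes.grab_frame("side")
def tri(a,b):
    d1=ray(t,a,0)-cam(t)[2]; d2=ray(s,b,0)-cam(s)[2]; e1=cam(t)[2]; e2=cam(s)[2]
    k=np.linalg.lstsq(np.c_[d1,-d2],e2-e1,rcond=None)[0]; p,q=e1+k[0]*d1,e2+k[1]*d2; return ((p+q)/2).round(),np.linalg.norm(p-q).round(1)
for f,n in((t,"t"),(s,"s")):
    im=f["image"].astype(int); m=((im[...,2]>60)&(im[...,1]<40)&(im[...,0]<40)).astype(np.uint8)
    c=max(cv2.findContours(m,0,1)[0],key=cv2.contourArea).reshape(-1,2); print(n,[tuple(c[i]) for i in (c[:,0].argmin(),c[:,0].argmax(),c[:,1].argmin(),c[:,1].argmax())])
for z in (0,100,200,300): print(z,ray(s,(383,185),z).round(),ray(t,(262,262),z).round(), ray(t,(140,258),z).round(),ray(s,(325,320),z).round())
# boxes
B={1:[(226.5+4*0+10.0,167.2),(253.5,166),(254.7,180.2),(237.5,181.5)],2:[(201.25,202),(207.25,192.25),(223.5,199.5),(217,212)],3:[(237.25,226.4),(253.25,218.25),(259.75,230.5),(244.5,238)]}
B[1]=[(236.7,167.2),(253.4,166),(254.8,180.1),(237.5,181.5)]
for b,c in B.items():
    p=np.array([ray(t,x,25)[:2] for x in c]); print(b,p.round().tolist(),p.mean(0).round())
    # headings of long edges (rear->front)
    E={1:[(1,0),(2,3)],2:[(2,1),(3,0)],3:[(1,0),(2,3)]}[b]
    for i,j in E: d=p[j]-p[i]; print('  len',np.linalg.norm(d).round(),'head',np.degrees(np.arctan2(d[1],d[0])).round(1))
im=t["image"].astype(int); sat=im.max(2)-im.min(2)
print("side pts: box1 base front", [ray(s,x,0).round()[:2].tolist() for x in [(214+8*0+66/8,182+(484-260)/8),(214+192/8,182+(484-260)/8)]])
print("box2 base",[ray(s,(244+(a-260)/8,210+(b-260)/8),0).round()[:2].tolist() for a,b in[(288,448),(404,500),(490,378)]])
print("box3 base",[ray(s,(275+(a-520)/8,183+(b-260)/8),0).round()[:2].tolist() for a,b in[(560,390),(640,490),(742,452)]])
print("centrifuge", [ray(s,x,0).round()[:2].tolist() for x in [(273,181),(183,157)]], "pad3 side",ray(s,(291,163),0).round())
for p in ((440,-194,0),(460,-194,0)): print(proj(s,p),proj(t,p))
cv2.imwrite("pics/z3.png",np.hstack([crop(t,270,195,345,255,5),crop(s,250,140,320,200,5)]))
```

```text
t [(np.int32(140), np.int32(260)), (np.int32(263), np.int32(251)), (np.int32(156), np.int32(245)), (np.int32(225), np.int32(304))]
s [(np.int32(315), np.int32(283)), (np.int32(372), np.int32(185)), (np.int32(367), np.int32(185)), (np.int32(319), np.int32(294))]
0 [ 67. -65.   0.] [304.  14.   0.] [325. 504.   0.] [357. 540.   0.]
100 [119.  65. 100.] [308.  17. 100.] [327. 476. 100.] [376. 602. 100.]
200 [171. 195. 200.] [311.  19. 200.] [329. 449. 200.] [395. 663. 200.]
300 [223. 325. 300.] [314.  21. 300.] [331. 421. 300.] [414. 725. 300.]
1 [[688.0, 113.0], [692.0, 45.0], [634.0, 40.0], [629.0, 110.0]] [661.  77.]
  len 68.0 head 93.6
  len 71.0 head 94.1
2 [[546.0, 257.0], [586.0, 233.0], [555.0, 167.0], [505.0, 193.0]] [548. 212.]
  len 72.0 head 65.3
  len 76.0 head 57.1
3 [[446.0, 112.0], [478.0, 48.0], [429.0, 22.0], [400.0, 83.0]] [439.  66.]
  len 72.0 head 116.4
  len 68.0 head 115.5
side pts: box1 base front [[686.0, 121.0], [629.0, 117.0]]
box2 base [[587.0, 232.0], [537.0, 259.0], [502.0, 185.0]]
box3 base [[477.0, 47.0], [441.0, 115.0], [393.0, 86.0]]
centrifuge [[505.0, -63.0], [898.0, -209.0]] pad3 side [ 429. -195.    0.]
(np.float64(288.47851994092053), np.float64(162.98312180802168)) (np.float64(312.8702590831929), np.float64(227.59904056644294))
(np.float64(283.80510350324846), np.float64(162.80700009926764)) (np.float64(312.7129084976999), np.float64(222.66557814528943))
```

View pics/z3.png

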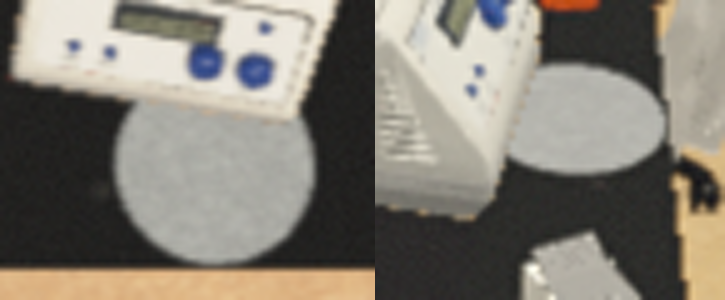

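```bash
cat >> h.py <<'E'
import json,os
# commanded pose bookkeeping [x,y,z,yaw], tool pointing down
def cmd(): return json.load(open("cmd.json")) if os.path.exists("cmd.json") else [144.9,556.5,181.1,165.4]
def plan(*ts):
    """ts: world targets (x,y,z,yaw) from the pose now; one call with several waypoints; prints shifts"""
    c=cmd(); a=np.radians(c[3]); ex=np.array([np.cos(a),np.sin(a)]); ey=np.array([np.sin(a),-np.cos(a)])
    for t in ts:
        d=np.array(t[:2])-c[:2]; s=[round(d@ex),round(d@ey),round(c[2]-t[2])]; w=round(c[3]-t[3])
        print(f"{s[0]/1000} {s[1]/1000} {s[2]/1000} 0 0 {w}")
    p=np.array(c[:2])+s[0]*ex+s[1]*ey; n=[p[0],p[1],c[2]-s[2],c[3]-w]; json.dump(n,open("cmd.json","w")); print("->",np.round(n,1))
def thumb(x,y,h,b=30): a=np.radians(h); return x-b*np.cos(a),y-b*np.sin(a)
E
python3 -c "
from h import *
x,y=thumb(437,67.5,117); plan((x,y,120,117)); plan((x,y,50,117))"
```

```text
-0.426 -0.422 0.061 0 0 48
-> [450.8  40.7 120.1 117.4]
0.0 0.0 0.07 0 0 0
-> [450.8  40.7  50.1 117.4]
```

send_rows(
  targets="-0.213 -0.211 0 0 0 0 0;-0.213 -0.211 0 0 0 0 0;-0.213 -0.211 0 0 0 0 0;-0.213 -0.211 0 0 0 0 0;-0.213 -0.211 0 0 0 0 0;-0.213 -0.211 0 0 0 0 0;-0.213 -0.211 0 0 0 0 0;-0.213 -0.211 0 0 0 0 0;-0.213 -0.211 0 0 0 0 0",
  grip_force=10,
)

```text
time_s: 1.65
ee_pos: [298.9, 296.8, 181.4]
ee_rot: [180.0, 0.0, 165.1]
force: [-0.3, 1.2, 0.3]
gripper_width: 33.9
gripper_force: 0.0
```

send_rows(
  targets="-0.213 -0.211 0.061 0 0 48 0;-0.213 -0.211 0.061 0 0 48 0;-0.213 -0.211 0.061 0 0 48 0;-0.213 -0.211 0.061 0 0 48 0;-0.213 -0.211 0.061 0 0 48 0;-0.213 -0.211 0.061 0 0 48 0;-0.213 -0.211 0.061 0 0 48 0;-0.213 -0.211 0.061 0 0 48 0;-0.213 -0.211 0.061 0 0 48 0;-0.213 -0.211 0.061 0 0 48 0;-0.213 -0.211 0.061 0 0 48 0",
)

```text
time_s: 2.57
ee_pos: [450.6, 42.3, 120.1]
ee_rot: [180.0, -0.1, 117.5]
force: [0.5, -0.9, 0.9]
gripper_width: 0.7
gripper_force: 0.0
```

send_rows(
  targets="0 0 0.03 0 0 0 0;0 0 0.055 0 0 0 0;0 0 0.067 0 0 0 0;0 0 0.067 0 0 0 0;0 0 0.067 0 0 0 0",
)

```text
time_s: 2.98
ee_pos: [450.4, 42.2, 53.2]
ee_rot: [-180.0, -0.0, 117.5]
force: [0.0, -0.1, -0.4]
gripper_width: 0.3
gripper_force: 0.0
```

send_rows(
  targets="0 0 0.002 0 0 0 0;0 0 0.004 0 0 0 0;0 0 0.006 0 0 0 0;0 0 0.006 0 0 0 0",
)

```text
time_s: 3.32
ee_pos: [451.0, 40.8, 47.3]
ee_rot: [180.0, 0.0, 117.4]
force: [0.5, -0.2, 0.0]
gripper_width: 0.3
gripper_force: 0.0
```

send_rows(
  targets="0 0 0.002 0 0 0 0;0 0 0.003 0 0 0 0;0 0 0.004 0 0 0 0;0 0 0.005 0 0 0 0;0 0 0.005 0 0 0 0",
)

```text
time_s: 3.73
ee_pos: [450.7, 40.6, 41.8]
ee_rot: [-180.0, -0.0, 117.4]
force: [0.2, 0.4, -0.3]
gripper_width: 0.5
gripper_force: 0.0
```

```bash
python3 -c "
from h import *
s=eyes.grab_frame('side');t=eyes.grab_frame('top')
cv2.imwrite('pics/p1.png',np.hstack([crop(s,255,150,335,230,5),crop(t,215,190,285,270,5)]))"
```

```text
(no output)
```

View pics/p1.png

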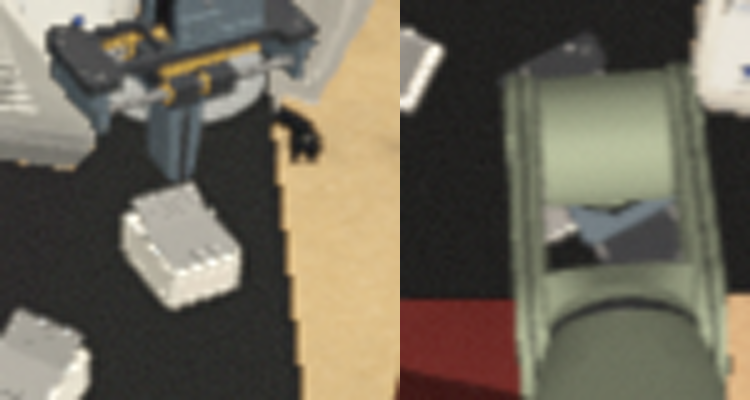

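```bash
python3 -c "
from h import *
s=eyes.grab_frame('side');t=eyes.grab_frame('top')
print(proj(s,(450.7,40.6,41.8)),proj(t,(450.7,40.6,41.8)), env.state()['ee_pos'])
for p in [(290.6,186),(284,183),(297,180)]: print(ray(s,p,42).round())
for z in (32,38,46,51): print(z,[ray(s,(255+a/5,150+b/5),z).round()[:2].tolist() for a,b in((135,212),(192,183),(215,225))])
print([ray(s,(255+a/5,150+b/5),0).round()[:2].tolist() for a,b in((125,250),(175,310),(238,280))])
"
```

```text
(np.float64(287.66039964779486), np.float64(189.7690002200878)) (np.float64(255.08937580181322), np.float64(224.90971537160786)) [450.88753956  40.68935434  42.06588088]
[439.  18.  42.]
[464.   1.  42.]
[414. -21.  42.]
32 [[471.0, 45.0], [428.0, 8.0], [412.0, 57.0]]
38 [[472.0, 53.0], [428.0, 16.0], [413.0, 64.0]]
46 [[472.0, 62.0], [429.0, 26.0], [414.0, 74.0]]
51 [[472.0, 69.0], [430.0, 32.0], [415.0, 80.0]]
[[477.0, 52.0], [441.0, 116.0], [394.0, 81.0]]
```

send_rows(
  targets="0 0 -0.02 0 0 0 0;0 0 -0.02 0 0 0 0;0 0 -0.02 0 0 0 0",
)

```text
time_s: 4.18
ee_pos: [451.7, 40.8, 62.6]
ee_rot: [179.9, 0.1, 117.4]
force: [-0.7, 0.2, 0.2]
gripper_width: 0.3
gripper_force: 0.0
```

```bash
python3 -c "
from h import *
s=eyes.grab_frame('side');t=eyes.grab_frame('top')
p=env.state()['ee_pos']
a=[ (x-u)*8 for x,u in zip(proj(s,p),(265,160))]; print(p,proj(s,p),a)
i=crop(s,265,160,325,220,8); cv2.circle(i,(int(a[0])+4,int(a[1])+4),3,(0,0,255),-1)
cv2.imwrite('pics/p2.png',i)"
```

```text
[450.50816931  40.69144757  61.64652226] (np.float64(288.07120786415476), np.float64(185.59102425882912)) [np.float64(184.56966291323806), np.float64(204.72819407063298)]
```

View pics/p2.png

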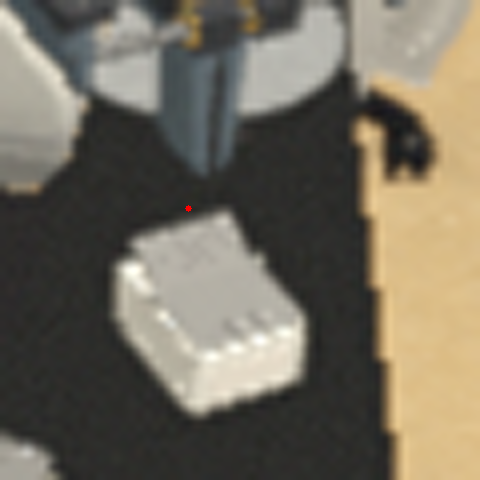

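```bash
python3 -c "
from h import *
l=[eyes.grab_frame('side') for _ in range(8)];s=dict(l[0]); m=np.mean([f['image'] for f in l],0)
s['image']=np.clip((m-20)*5,0,255).astype(np.uint8)
p=env.state()['ee_pos']; 
i=crop(s,265,160,325,220,8); a=[ int((x-u)*8)+4 for x,u in zip(proj(s,p),(265,160))]; cv2.circle(i,a,3,(0,0,255),-1)
cv2.imwrite('pics/p3.png',i)
for z in (81,122): print(z,proj(s,(p[0],p[1],z)))"
```

```text
81 (np.float64(288.3763601605239), np.float64(181.42635159002538))
122 (np.float64(289.1518933214025), np.float64(172.33848583702465))
```

View pics/p3.png

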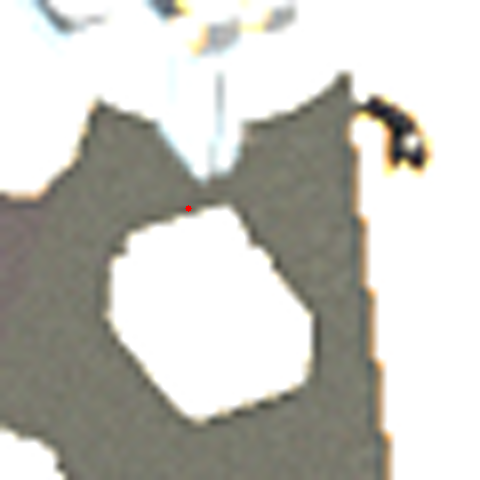

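send_rows(
  targets="0 0 0.02 0 0 0 0;0 0 0.022 0 0 0 0;0 0 0.024 0 0 0 0;0 0 0.026 0 0 0 0;0 0 0.028 0 0 0 0;0 0 0.03 0 0 0 0;0 0 0.03 0 0 0 0",
)

```text
time_s: 5.27
ee_pos: [450.8, 40.7, 32.0]
ee_rot: [180.0, -0.0, 117.4]
force: [0.3, 0.4, -1.0]
gripper_width: 0.3
gripper_force: 0.0
```

send_rows(
  targets="0 0 0.002 0 0 0 0;0 0 0.004 0 0 0 0;0 0 0.005 0 0 0 0;0 0 0.005 0 0 0 0",
)

```text
time_s: 5.6
ee_pos: [450.6, 40.7, 26.8]
ee_rot: [-180.0, -0.0, 117.4]
force: [-0.6, 0.2, -0.2]
gripper_width: 0.7
gripper_force: 0.0
```

```bash
python3 -c "
from h import *
s=eyes.grab_frame('side');t=eyes.grab_frame('top'); p=env.state(); print(p['ee_pos'],p['force'])
a=crop(s,265,160,325,220,6); b=crop(t,225,200,275,260,6)
cv2.imwrite('pics/p4.png',np.hstack([a,b]))
q=np.radians(p['qpos']); print(p['qpos'].round(2))"
```

```text
[450.78604686  40.73639576  27.00683368] [-0.04487715  0.58047033  0.35607585]
[ 3.7000e+00  1.7010e+01  1.1756e+02  1.0000e-02  4.5430e+01 -2.3710e+01]
```

View pics/p4.png

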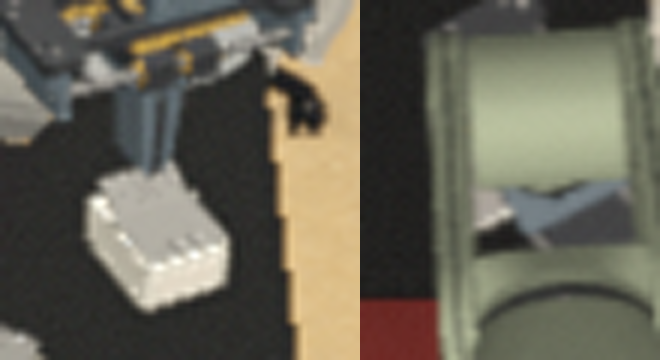

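send_rows(
  targets="0 0 0.001 0 0 0 0;0 0 0.002 0 0 0 0;0 0 0.003 0 0 0 0;0 0 0.004 0 0 0 0;0 0 0.004 0 0 0 0",
)

```text
time_s: 6.12
ee_pos: [450.6, 40.7, 22.8]
ee_rot: [-180.0, -0.0, 117.4]
force: [-0.4, 0.7, 0.1]
gripper_width: 0.3
gripper_force: 0.0
```

send_rows(
  targets="0 0 0.001 0 0 0 0;0 0 0.002 0 0 0 0;0 0 0.003 0 0 0 0;0 0 0.004 0 0 0 0;0 0 0.004 0 0 0 0",
)

```text
time_s: 6.53
ee_pos: [450.7, 40.7, 18.8]
ee_rot: [-180.0, -0.0, 117.4]
force: [0.2, 0.3, 0.1]
gripper_width: 0.4
gripper_force: 0.0
```

```bash
python3 -c "
from h import *
s=eyes.grab_frame('side')['image']; o=cv2.imread('pics/side0.png')
print('now');print(s[178:214,276:308,1].astype(int)//10 @ np.eye(32,dtype=int) if 0 else '\n'.join(''.join('%3d'%(v//10) for v in r) for r in s[178:214,276:308,1]))
print('orig');print('\n'.join(''.join('%3d'%(v//10) for v in r) for r in o[182:214,276:308,1]))"
```

```text
now
  8  5  5  5  4  4  4  5  7  7  7  7  8 10 10  7  8 10 10  5  4  4  4  4  4  4  4  4  4  4  4  4
  8  4  4  4  4  4  4  5  7  7  7  7  8 10 10  6  7 10  9  5  4  4  4  4  4  4  4  4  4  4  4  4
  7  4  4  4  4  4  4  5  7  8  7  7  8 10 10  6  8 10  9  5  4  4  4  4  4  4  4  4  4  4  4  4
  6  4  4  4  4  4  4  5  7  7  7  7  8 10  9  6  8 10  8  4  4  4  4  4  4  4  4  4  4  4  4  4
  4  4  4  4  4  4  4  5  7  8  7  7  8 10  9  6  9 10  6  4  4  4  4  5  4  4  4  4  4  4  4  4
  4  4  4  4  4  3  4  5  7  7  7  7  8 10  8  6  9 10  6  4  4  4  4  4  4  4  4  4  4  4  4  4
  4  4  4  4  4  4  4  4  6  7  7  7  8 10  8  6  9  9  5  4  4  4  4  4  4  4  4  4  4  4  4  4
  4  4  4  4  4  4  4  5  6  7  7  7  8 10  8  6  9  8  4  4  4  4  4  4  4  4  4  4  4  4  4  4
  4  4  4  4  4  4  4  4  5  6  7  8  8 10  7  6 10 10  5  4  4  4  4  4  4  4  4  4  4  4  4  4
  4  4  4  4  4  4  4  4  4  6  7  8  8 10  7  7 11 14  7  4  4  4  4  4  4  4  4  4  4  4  4  4
  4  4  4  4  4  4  4  6  7 10 10  9  8  9  6  7 12 16 12  5  4  4  4  4  4  4  4  4  4  4  4  4
  4  4  4  4  4  6 10 12 15 1
[... 4804 characters left out ...]
 20 14  5  4  4  4  4
  4  4  4  4  4  4  4  4  7 13 17 18 18 20 21 21 21 21 21 21 21 21 21 22 20 15  9  4  3  4  4  4
  4  4  4  4  4  4  4  4  4  8 15 20 18 20 21 21 21 21 21 21 22 20 15 14  9  6  4  4  4  4  4  4
  4  4  4  4  4  4  3  4  4  4  9 16 18 20 21 21 21 21 17 15 14  9  6  5  3  3  4  4  4  4  4  4
  4  4  4  4  4  4  4  4  4  4  5 11 18 20 20 17 15 14  8  6  5  4  4  4  4  4  4  4  4  4  4  4
  4  4  4  4  4  4  4  4  4  4  4  5  9 14 14  8  5  5  4  3  4  4  4  4  4  4  4  4  4  4  4  4
  4  4  4  4  4  4  4  4  4  3  4  4  4  5  5  4  3  4  4  4  4  4  4  4  4  4  4  4  4  4  4  4
  4  4  4  4  4  4  4  4  4  4  4  4  4  4  4  4  4  4  4  4  4  4  4  4  4  4  4  4  4  4  4  4
```

send_rows(
  targets="0 0 0.001 0 0 0 0;0 0 0.002 0 0 0 0;0 0 0.003 0 0 0 0;0 0 0.003 0 0 0 0",
)

```text
time_s: 6.92
ee_pos: [451.4, 40.5, 16.2]
ee_rot: [179.9, 0.0, 117.4]
force: [0.3, -2.3, 1.5]
gripper_width: -0.2
gripper_force: 1.1
```

send_rows(
  targets="0 0 0.001 0 0 0 0;0 0 0.002 0 0 0 0;0 0 0.003 0 0 0 0;0 0 0.003 0 0 0 0",
)

```text
time_s: 7.25
ee_pos: [451.0, 40.9, 12.9]
ee_rot: [180.0, -0.0, 117.4]
force: [1.2, -0.1, 1.8]
gripper_width: 0.8
gripper_force: 0.9
```

send_rows(
  targets="0 0 0.001 0 0 0 0;0 0 0.002 0 0 0 0;0 0 0.003 0 0 0 0;0 0 0.004 0 0 0 0;0 0 0.004 0 0 0 0",
)

```text
time_s: 7.67
ee_pos: [450.5, 40.8, 8.7]
ee_rot: [-180.0, -0.0, 117.4]
force: [1.6, -0.7, 1.2]
gripper_width: 0.4
gripper_force: 0.5
```

Moving with about 2 N: free so far. Press on to the stop.

send_rows(
  targets="0 0 0.001 0 0 0 0;0 0 0.002 0 0 0 0;0 0 0.003 0 0 0 0;0 0 0.004 0 0 0 0;0 0 0.004 0 0 0 0",
)

```text
time_s: 8.08
ee_pos: [450.6, 40.7, 5.3]
ee_rot: [-180.0, -0.0, 117.4]
force: [-0.8, -1.1, 5.5]
gripper_width: 0.5
gripper_force: 2.8
```

```bash
python3 -c "
from h import *
s=eyes.grab_frame('side')['image']; print(env.state()['force'])
print('\n'.join(''.join('%3d'%(v//10) for v in r) for r in s[182:216,276:308,1]))"
```

```text
[-0.75916585 -0.29038833  5.08747225]
  7  4  4  4  4  4  4  5  7  7  7  8  9 10  8  6  9 10  8  4  4  4  4  4  4  4  4  4  4  4  4  4
  6  4  4  4  4  3  4  5  8  7  7  7  9 10  8  6  9 10  7  4  4  4  4  4  4  4  4  4  4  4  4  4
  6  4  4  4  4  4  4  5  8  7  8  8  9 10  8  6  9  9  6  4  4  4  4  4  4  4  3  4  4  4  4  4
  4  4  4  4  4  4  4  5  8  8  7  8  9 10  8  6 10  9  5  4  4  4  4  4  4  4  4  4  4  4  4  4
  4  4  4  4  4  4  4  5  7  8  8  8  9 10  7  6 10  9  5  4  4  4  4  4  4  4  4  4  4  4  4  4
  4  4  4  4  4  4  4  5  7  7  7  8  9 10  7  7 10  8  4  4  4  4  4  4  4  4  4  4  4  4  4  4
  4  4  4  4  4  4  4  4  6  7  8  8  9  9  6  7 10  9  4  4  4  4  4  4  4  4  4  4  4  4  4  4
  4  4  4  4  4  4  4  4  5  7  7  8  9 10  6  7 10 10  6  4  4  4  4  4  4  4  4  4  4  4  4  4
  4  4  4  4  4  4  5  7  9 10  9  8  9  9  6  7 11 14 11  6  4  4  4  4  4  4  4  4  4  4  4  4
  4  4  4  4  5  8 10 13 17 16 13  9  9  9  6  8 12 16 16 11  9  7  4  4  4  4  4  4  4  4  4  4
  4  4  4  6 12 16 15 16 17 17 16 13 10  9  6  9 14 17 17 17 16 13  8  6  5  5  4  4  4  4  
[... 1535 characters left out ...]
  6  4  4  4  4  4  4
  4  4  4  4  4  4  4  4  4  4  9 16 18 20 21 21 21 21 17 15 14  9  6  5  4  4  4  4  4  4  4  4
  4  4  4  4  4  4  4  4  4  4  5 11 18 21 20 17 15 14  8  6  5  3  4  4  4  4  4  4  4  4  4  4
  4  4  4  4  4  4  4  4  4  4  4  5 10 14 14  8  5  5  4  4  4  4  4  4  4  4  4  4  4  4  4  4
  4  4  4  4  4  4  4  4  4  4  4  4  4  5  5  4  4  4  4  4  4  4  4  4  4  4  4  4  4  4  4  4
  4  4  4  4  4  4  4  4  4  4  4  4  4  4  4  4  4  4  4  4  4  4  4  4  4  4  4  4  4  4  4  4
  4  4  4  4  4  4  4  4  4  4  4  4  4  4  4  4  4  4  4  4  4  4  4  4  4  4  4  4  4  4  4  4
  4  4  4  4  4  4  4  4  4  4  4  4  4  4  4  4  4  4  4  4  4  4  4  4  4  4  4  4  4  4  4  4
```

send_rows(
  targets="0 0 0.001 0 0 0 0;0 0 0.002 0 0 0 0;0 0 0.002 0 0 0 0;0 0 0.002 0 0 0 0",
)

```text
time_s: 8.47
ee_pos: [450.8, 40.7, 5.1]
ee_rot: [180.0, 0.0, 117.4]
force: [-4.7, -1.4, 23.4]
gripper_width: 0.3
gripper_force: 11.3
```

```bash
python3 -c "
from h import *
json.dump([450.8,40.7,68.0,117.4],open('cmd.json','w'))
x,y=thumb(547,213,62,28); plan((x,y,68,62)); 
x,y=thumb(661,78.5,94,28); plan((x,y,68,94))"
```

```text
0.093 0.142 0.0 0 0 55
-> [534.1 188.6  68.   62.4]
-0.063 0.178 0.0 0 0 -32
-> [662.6  50.3  68.   94.4]
```

send_rows(
  targets="0 0 -0.03 0 0 0 0;0 0 -0.065 0 0 0 0;0.093 0.142 -0.065 0 0 55 0;0.093 0.142 -0.065 0 0 55 0;0.093 0.142 -0.065 0 0 55 0;0.093 0.142 -0.065 0 0 55 0;0.093 0.142 -0.065 0 0 55 0;0.093 0.142 -0.065 0 0 55 0;0.093 0.142 -0.065 0 0 55 0;0.093 0.142 -0.065 0 0 55 0;0.093 0.142 -0.065 0 0 55 0",
)

```text
time_s: 9.38
ee_pos: [533.2, 188.8, 67.3]
ee_rot: [-179.9, 0.1, 62.3]
force: [-0.1, 1.2, 0.4]
gripper_width: 0.3
gripper_force: 0.0
```

send_rows(
  targets="0 0 0.035 0 0 0 0;0 0 0.048 0 0 0 0;0 0 0.048 0 0 0 0;0 0 0.049 0 0 0 0;0 0 0.05 0 0 0 0;0 0 0.051 0 0 0 0;0 0 0.052 0 0 0 0;0 0 0.053 0 0 0 0;0 0 0.053 0 0 0 0",
)

```text
time_s: 10.13
ee_pos: [534.5, 188.8, 15.5]
ee_rot: [180.0, -0.1, 62.4]
force: [0.5, 0.5, 0.5]
gripper_width: 0.6
gripper_force: 0.4
```

send_rows(
  targets="0 0 0.001 0 0 0 0;0 0 0.002 0 0 0 0;0 0 0.003 0 0 0 0;0 0 0.003 0 0 0 0",
)

```text
time_s: 10.47
ee_pos: [534.0, 188.4, 11.9]
ee_rot: [-180.0, 0.0, 62.4]
force: [1.0, -1.6, 1.4]
gripper_width: 0.3
gripper_force: 0.9
```

send_rows(
  targets="0 0 0.001 0 0 0 0;0 0 0.002 0 0 0 0;0 0 0.003 0 0 0 0;0 0 0.004 0 0 0 0;0 0 0.004 0 0 0 0",
)

```text
time_s: 10.88
ee_pos: [534.0, 188.7, 7.7]
ee_rot: [-180.0, 0.0, 62.4]
force: [-0.5, 0.1, 1.1]
gripper_width: 0.3
gripper_force: 0.3
```

Free as well (box 2). Press to the stop.

send_rows(
  targets="0 0 0.001 0 0 0 0;0 0 0.002 0 0 0 0;0 0 0.003 0 0 0 0;0 0 0.004 0 0 0 0;0 0 0.004 0 0 0 0",
)

```text
time_s: 11.3
ee_pos: [534.0, 188.6, 5.3]
ee_rot: [180.0, -0.0, 62.4]
force: [-3.7, -2.8, 10.3]
gripper_width: 0.5
gripper_force: 5.2
```

send_rows(
  targets="0 0 -0.035 0 0 0 0;0 0 -0.064 0 0 0 0;-0.063 0.178 -0.064 0 0 -32 0;-0.063 0.178 -0.064 0 0 -32 0;-0.063 0.178 -0.064 0 0 -32 0;-0.063 0.178 -0.064 0 0 -32 0;-0.063 0.178 -0.064 0 0 -32 0;-0.063 0.178 -0.064 0 0 -32 0;-0.063 0.178 -0.064 0 0 -32 0;-0.063 0.178 -0.064 0 0 -32 0",
)

```text
time_s: 12.13
ee_pos: [661.8, 51.0, 67.4]
ee_rot: [-179.9, -0.1, 94.4]
force: [-0.3, 0.5, 0.5]
gripper_width: 0.3
gripper_force: 0.0
```

send_rows(
  targets="0 0 0.035 0 0 0 0;0 0 0.047 0 0 0 0;0 0 0.047 0 0 0 0;0 0 0.048 0 0 0 0;0 0 0.049 0 0 0 0;0 0 0.05 0 0 0 0;0 0 0.051 0 0 0 0;0 0 0.052 0 0 0 0;0 0 0.053 0 0 0 0",
)

```text
time_s: 12.88
ee_pos: [663.1, 50.4, 15.9]
ee_rot: [179.9, -0.0, 94.4]
force: [-0.8, -0.1, 8.1]
gripper_width: 0.4
gripper_force: 3.8
```

send_rows(
  targets="0 0 0.001 0 0 0 0;0 0 0.001 0 0 0 0;0 0 0.001 0 0 0 0",
)

```text
time_s: 13.13
ee_pos: [663.2, 50.3, 15.9]
ee_rot: [179.9, -0.0, 94.4]
force: [-2.4, 0.8, 8.1]
gripper_width: 0.6
gripper_force: 3.8
```

send_rows(
  targets="0 0 -0.07 0 0 0 0;0 0 -0.07 0 0 0 0;0 0 -0.07 0 0 0 100;0 0 -0.07 0 0 0 100;0 0 -0.07 0 0 0 100;0 0 -0.07 0 0 0 100;0 0 -0.07 0 0 0 100;0 0 -0.07 0 0 0 100",
)

```text
time_s: 13.8
ee_pos: [661.9, 50.3, 82.7]
ee_rot: [-179.9, -0.0, 94.4]
force: [0.4, 1.0, -0.7]
gripper_width: 37.4
gripper_force: 0.0
```

```bash
python3 -c "
from h import *
s=eyes.grab_frame('side');p=env.state(); print(p['ee_pos'],p['gripper_width'])
for d in(-45,0,45):
  a=np.radians(4.4); q=p['ee_pos']+np.array([d*np.cos(a),d*np.sin(a),0]); print(d,proj(s,q), proj(s,q+[0,0,30]))
cv2.imwrite('pics/q1.png',np.hstack([crop(s,190,130,270,240,5),crop(s,230,180,310,290,5)])[:, :800])"
```

```text
[662.09385195  50.29684935  82.92842935] 41.41448769039175
-45 (np.float64(242.5723523269562), np.float64(180.23613384094676)) (np.float64(242.47326687756197), np.float64(173.60000128381637))
0 (np.float64(230.1737783861298), np.float64(180.33044057745911)) (np.float64(229.8946927673077), np.float64(173.68890023700644))
45 (np.float64(217.7502211177644), np.float64(180.42493734357475)) (np.float64(217.29040448826214), np.float64(173.7779809248405))
```

View pics/q1.png

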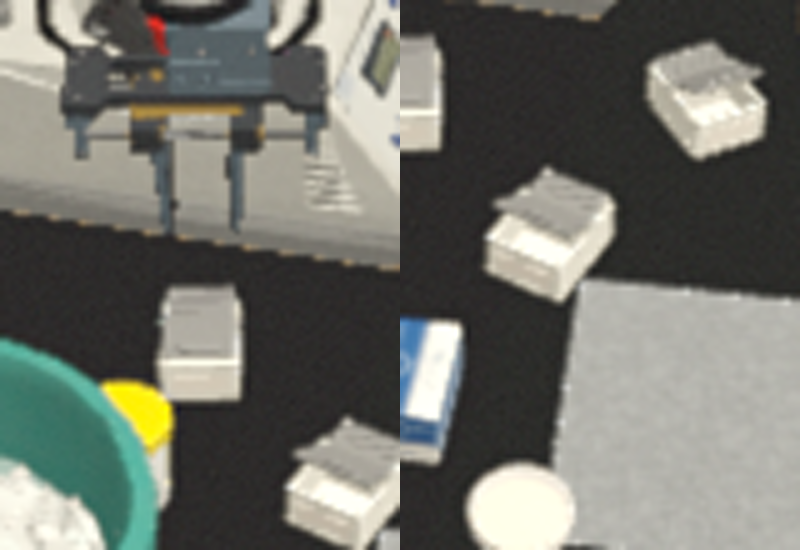

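Run:
```python
from h import *
f=eyes.grab_frame('top'); im=f['image'].astype(int)
m=((im.min(2)>70)&(im.max(2)-im.min(2)<40)).astype(np.uint8)
for k in cv2.findContours(m,0,1)[0]:
    if 150<cv2.contourArea(k)<500:
        (x,y),w,a=cv2.minAreaRect(k); print(np.round([x,y,*w,a],1),ray(f,(x,y),30)[:2].round())
json.dump([662.6,50.3,84,94.4],open('cmd.json','w'))
plan((437,67.5,60,117)); plan((437,67.5,-26,117))
```

```text
[430.3 223.3   8.6  70.8  77.5] [ 451. -658.]
[464.7 173.   16.7  17.   73.3] [ 653. -812.]
[499.4 164.8  17.9  31.3  63.4] [ 686. -956.]
[462.4 140.3  24.1   8.5  63.4] [ 790. -814.]
[503.5 131.   18.   15.   90. ] [ 827. -987.]
[279.5  83.5  25.   23.   90. ] [1043.  -69.]
[211.5  78.   14.   27.   90. ] [1071.  217.]
[497.5  75.   14.   27.   90. ] [1071. -986.]
0.034 -0.224 0.024 0 0 -23
-> [436.7  67.   60.  117.4]
0.0 0.001 0.086 0 0 0
-> [437.5  67.5 -26.  117.4]
```

send_rows(
  targets="0.034 -0.224 0 0 0 -23 100;0.034 -0.224 0 0 0 -23 100;0.034 -0.224 0 0 0 -23 100;0.034 -0.224 0 0 0 -23 100;0.034 -0.224 0.024 0 0 -23 100;0.034 -0.224 0.024 0 0 -23 100;0.034 -0.224 0.024 0 0 -23 100;0.034 -0.224 0.024 0 0 -23 100;0.034 -0.224 0.024 0 0 -23 100",
)

```text
time_s: 14.65
ee_pos: [438.6, 67.3, 60.7]
ee_rot: [179.8, 0.1, 117.4]
force: [-0.0, 1.0, -0.2]
gripper_width: 91.1
gripper_force: 0.0
```

send_rows(
  targets="0 0 0.02 0 0 0 100;0 0 0.04 0 0 0 100;0 0 0.055 0 0 0 100;0 0 0.06 0 0 0 100;0 0 0.06 0 0 0 100",
)

```text
time_s: 15.07
ee_pos: [437.5, 67.0, -0.8]
ee_rot: [-179.9, -0.0, 117.4]
force: [0.5, 0.5, 0.7]
gripper_width: 91.4
gripper_force: 0.0
```

```bash
python3 -c "
from h import *
s=eyes.grab_frame('side')['image']; print(env.state()['force'])
print('\n'.join(''.join('%3d'%(v//10) for v in r) for r in s[172:218,268:314,1]))"
```

```text
[-0.29429762  0.38680585  0.48414504]
  7  7  9  7  7  7  8  7  7  6  5  5  8 12 14 16 15 15 11  6  5  9 13 12  9  8 10 10  9 10 10 10 10 10 10 10  8  8  6  6  5  5  5  6  5  5
  5  9 12  8  7  8  8  7  8  7  6  7  9 12 14 13 14 14 12  8  5  5  7  9  8  8 10  9 11 11 10 10  9  8  7  6  5  5  5  5  5  6  7  7  7  7
  4  6  8  7  7  8  8  7  7  7  9 12 13 12 11 10 11 11  8  8  7  5  6  7  7  8 10 10  9  8  8  6  6  5  5  5  5  5  4  4  4  6  7  7  8  8
  5  5  6  7  7  8  8  8  8  7  8  9 12 12  7  5  5  5  5  5  6  6  7  7  7  7  7  6  6  5  5  5  5  5  5  7  7  6  4  4  4  6  8  7  7  7
  7  5  5  6  8  7  7  8  7  8  8  8  7  6  4  5  5  6  6  7  7  7  6  6  5  6  7  7  8  9  8  5  4  4  6  7  8  7  5  5  7 10 11  7  7  7
  7  7  5  5  7  7  7  7  7  8  7  7  7  7  7  7  7  7  7  6  6  6  6  7  7  9 11 12 14 14 11  5  3  4  5  8  8  8  9  9 11 12 10  8  7  6
  8  8  6  4  5  7  7  8  7  7  7  7  7  7  7  6  6  6  6  7  7  9 10 12 13 15 14 12 10  8  5  4  4  6  7  9 12 12 14 14 13 13 11 13  6  5
  8  8  7  6  4  6  9 10  8  8  8  7  8  7  7  6  7  7  9 11 12 14 15 14 10  9  6  5  5  
[... 4631 characters left out ...]
 5 12
  4  4  4  4  4  4  4  4  4  4  4  4  4  4  4  4  4  4  4  4  4  4  4  4  4  4  4  4  4  4  4  4  4  4  4  4  4  4  4  4  4  4  4  4  5 11
  4  4  4  4  4  4  4  4  4  4  4  4  4  4  4  4  4  4  4  4  4  4  4  4  4  4  4  4  4  4  4  4  4  4  4  4  4  4  4  4  4  4  4  4  4  5
  4  4  4  4  4  4  4  4  4  4  4  4  4  4  4  4  4  4  4  3  4  4  4  4  4  4  4  4  4  4  4  4  4  4  4  4  4  4  4  4  4  4  3  4  4  4
  5  4  4  4  4  4  4  4  4  4  4  4  4  4  4  4  4  4  4  4  4  4  4  4  4  4  4  4  4  4  4  4  4  4  4  4  4  4  4  4  4  4  4  4  4  4
 10  7  6  4  4  4  4  4  4  4  4  4  4  4  4  4  4  4  4  4  4  4  4  4  4  4  4  4  4  4  4  4  3  4  4  4  4  4  4  4  4  4  4  4  4  4
```

```bash
python3 -c "
from h import *
s=eyes.grab_frame('side'); print(cam(s)[0])
a=np.radians(117.4); ex=np.array([np.cos(a),np.sin(a)]); ey=np.array([np.sin(a),-np.cos(a)])
for l in(8,16):
  for d in(45,56,-45,-56):
    q=np.array([437.5,67.3])+l*ex+d*ey
    print(l,d,[np.round(proj(s,(*q,z)),1).tolist() for z in(0,15,30)])"
```

```text
361.1423606397179
8 45 [[280.9, 207.7], [281.1, 204.7], [281.3, 201.6]]
8 56 [[278.2, 208.6], [278.4, 205.5], [278.6, 202.4]]
8 -45 [[302.2, 201.2], [302.6, 198.2], [302.9, 195.1]]
8 -56 [[304.7, 200.5], [305.1, 197.4], [305.5, 194.3]]
16 45 [[281.9, 209.1], [282.1, 206.0], [282.4, 202.9]]
16 56 [[279.2, 209.9], [279.4, 206.8], [279.7, 203.7]]
16 -45 [[303.3, 202.5], [303.6, 199.5], [304.0, 196.4]]
16 -56 [[305.8, 201.7], [306.2, 198.7], [306.6, 195.6]]
```

send_rows(
  targets="0 0 0.008 0 0 0 100;0 0 0.015 0 0 0 100;0 0 0.02 0 0 0 100;0 0 0.022 0 0 0 100;0 0 0.022 0 0 0 100",
)

```text
time_s: 15.58
ee_pos: [436.2, 67.0, -22.5]
ee_rot: [-179.9, -0.0, 117.4]
force: [0.3, -0.3, -0.6]
gripper_width: 91.3
gripper_force: 0.0
```

send_rows(
  targets="0 0 0 0 0 0 30;0 0 0 0 0 0 30;0 0 0 0 0 0 30;0 0 0 0 0 0 30;0 0 0 0 0 0 30;0 0 0 0 0 0 30",
  grip_force=8,
)

```text
time_s: 16.08
ee_pos: [437.3, 67.1, -21.7]
ee_rot: [179.9, 0.0, 117.4]
force: [-0.3, 0.0, -1.8]
gripper_width: 56.1
gripper_force: 8.0
```

```bash
python3 -c "
from h import *
json.dump([437,67.2,-22,117.4],open('cmd.json','w'))
plan((430,110,-22,112),(425,150,-22,105),(425,200,-22,98),(430,240,-22,92)); plan((440,310,-22,90),(455,395,-22,90))"
```

```text
0.041 0.013 0.0 0 0 5
0.079 0.027 0.0 0 0 12
0.123 0.05 0.0 0 0 19
0.157 0.073 0.0 0 0 25
-> [429.6 240.2 -22.   92.4]
0.069 0.013 0.0 0 0 2
0.154 0.032 0.0 0 0 2
-> [455.1 395.4 -22.   90.4]
```

send_rows(
  targets="0.01 0.003 0 0 0 1 30;0.025 0.008 0 0 0 3 30;0.041 0.013 0 0 0 5 30;0.06 0.02 0 0 0 8 30;0.079 0.027 0 0 0 12 30;0.1 0.038 0 0 0 15 30;0.123 0.05 0 0 0 19 30;0.14 0.061 0 0 0 22 30;0.157 0.073 0 0 0 25 30;0.157 0.073 0 0 0 25 30",
)

```text
time_s: 16.92
ee_pos: [430.7, 243.3, -21.7]
ee_rot: [179.8, -0.1, 92.5]
force: [-0.1, 2.4, 0.7]
gripper_width: 55.9
gripper_force: 8.0
```

send_rows(
  targets="0.01 0.002 0 0 0 0 30;0.026 0.005 0 0 0 1 30;0.046 0.009 0 0 0 2 30;0.069 0.013 0 0 0 2 30;0.09 0.018 0 0 0 2 30;0.11 0.023 0 0 0 2 30;0.13 0.027 0 0 0 2 30;0.145 0.03 0 0 0 2 30;0.154 0.032 0 0 0 2 30;0.154 0.032 0 0 0 2 30",
)

```text
time_s: 17.75
ee_pos: [455.2, 396.5, -21.9]
ee_rot: [180.0, -0.1, 90.4]
force: [-0.5, 2.9, 1.7]
gripper_width: 56.0
gripper_force: 8.0
```

send_rows(
  targets="0 0 0 0 0 0 90;0 0 0 0 0 0 90;0 0 0 0 0 0 90;0 0 0 0 0 0 90;0 0 0 0 0 0 90;0 0 -0.03 0 0 0 90;0 0 -0.07 0 0 0 90;0 0 -0.1 0 0 0 90;0 0 -0.1 0 0 0 90",
)

```text
time_s: 18.5
ee_pos: [458.4, 398.1, 85.0]
ee_rot: [179.4, -0.5, 90.4]
force: [0.9, 0.4, 0.5]
gripper_width: 82.2
gripper_force: 0.0
```

```bash
python3 -c "
from h import *
json.dump([455.1,395.4,78,90.4],open('cmd.json','w'))
plan((547,213,78,62))
s=eyes.grab_frame('side'); im=s['image'][205:260,240:285,1]; print(env.state()['gripper_width'])
print('\n'.join(''.join('%3d'%(v//10) for v in r) for r in im[5:45,:36]))"
```

```text
-0.183 0.091 0.0 0 0 28
-> [547.4 213.   78.   62.4]
82.0461502461859
  4  4  4  4  4  4  4  4  3  3  4  3  3  4  4  4  4  4  4  5  8  8  8  8  8  8  7  8  8  8  7  7  7  6  6  6
  4  4  4  4  4  4  4  4  4  4  4  4  4  4  4  4  4  4  4  5  9 11 10  8  7  8  8  8  8  7  8  7  7  7  7  7
  4  4  3  3  4  4  4  4  4  4  4  4  4  3  4  4  4  3  3  5  9 10  9  7  8  7  8  8  7  8  7  6  5  5  5  5
  4  4  4  4  3  4  4  3  4  4  3  3  4  4  3  4  4  4  5  7  8  8  8  8  8  8  8  8  8  7  7  5  4  4  4  5
  4  4  4  4  4  4  4  4  4  4  4  4  3  4  4  4  4  4  9 12  8  8  7  8  8  8  8  8  7  8  7  6  5  6  5  5
  4  3  4  4  3  3  4  4  4  3  4  4  4  4  3  3  5  9 13 11  8  8  8  7  7  7  7  7  8  7  8  8  8  8  7  8
  4  4  4  4  4  3  4  4  4  4  3  4  3  4  4  6 10 16 16 12  8  7  8  8  8  7  8  7  8  7  8  8  7  8  8 10
  4  4  4  4  3  4  4  4  4  4  3  3  4  7 12 13 14 17 16 10  7  7  8  7  7  7  7  8  8  7  8  7  8  7  7  9
  4  4  3  4  4  4  4  4  4  4  4  5  7 13 20 20 17 17 16 10  7  7  8  8  7  8  7  8  8  7  8  8  7  8  7  8
  4  4  4  3  4  4  4  4  4  7  9 10 13 16 17 16 
[... 2629 characters left out ...]
4  4  4  4  9 16 17 17 18 18 17 14  9  9  8  9
 14 12  5  3  4  4  3  4  4  4  4  4  4  4  4  4  4  4  3  4  4  4  4  4 11 18 17 17 17 17 18 16 10  9  8  9
 23 22 10  4  4  4  4  4  4  4  4  4  4  4  4  4  4  4  4  4  4  4  4  4 11 18 18 17 17 17 17 17 10  9  8 11
 25 25 13  3  4  4  4  4  3  4  4  4  4  4  4  4  4  3  4  4  4  4  4  5 12 18 18 17 17 17 17 16 10  8  7 10
 25 23 11  4  4  4  4  3  4  4  4  4  4  4  4  4  4  4  4  4  4  4  4  6 12 17 18 17 17 17 17 17 10  8  7 11
 25 20  9  3  3  3  3  4  4  4  4  4  4  4  4  4  4  4  4  4  4  4  4  8 14 17 18 18 17 17 18 17 10  8  8 12
 25 18 10  4  3  4  4  3  4  4  4  4  4  4  4  4  4  4  4  4  4  4  4  9 15 17 18 18 17 17 18 17 11  8  7 12
```

send_rows(
  targets="-0.183 0.091 0 0 0 28 100;-0.183 0.091 0 0 0 28 100;-0.183 0.091 0 0 0 28 100;-0.183 0.091 0 0 0 28 100;-0.183 0.091 0 0 0 28 100;-0.183 0.091 0 0 0 28 100;-0.183 0.091 0 0 0 28 100;-0.183 0.091 0 0 0 28 100",
)

```text
time_s: 19.22
ee_pos: [546.2, 212.7, 77.0]
ee_rot: [-179.9, 0.1, 62.4]
force: [-0.1, 0.3, 0.4]
gripper_width: 91.1
gripper_force: 0.0
```

send_rows(
  targets="0 0 0.03 0 0 0 100;0 0 0.055 0 0 0 100;0 0 0.075 0 0 0 100;0 0 0.088 0 0 0 100;0 0 0.097 0 0 0 100;0 0 0.1 0 0 0 100;0 0 0.1 0 0 0 100",
)

```text
time_s: 19.8
ee_pos: [546.2, 213.7, -22.6]
ee_rot: [-179.9, 0.0, 62.5]
force: [0.5, 0.3, 0.1]
gripper_width: 91.6
gripper_force: 0.0
```

send_rows(
  targets="0 0 0 0 0 0 30;0 0 0 0 0 0 30;0 0 0 0 0 0 30;0 0 0 0 0 0 30;0 0 0 0 0 0 30;0 0 0 0 0 0 30",
)

```text
time_s: 20.3
ee_pos: [547.3, 212.9, -21.6]
ee_rot: [180.0, -0.0, 62.4]
force: [0.5, -0.4, 2.6]
gripper_width: 56.3
gripper_force: 8.0
```

```bash
python3 -c "
from h import *
json.dump([547.4,213,-22,62.4],open('cmd.json','w'))
plan((510,235,-22,72),(475,265,-22,82),(455,305,-22,90))"
```

```text
0.002 -0.043 0.0 0 0 -10
0.013 -0.088 0.0 0 0 -20
0.039 -0.125 0.0 0 0 -28
-> [454.7 305.5 -22.   90.4]
```

send_rows(
  targets="0 -0.01 0 0 0 -2 30;0.001 -0.025 0 0 0 -6 30;0.002 -0.043 0 0 0 -10 30;0.006 -0.058 0 0 0 -13 30;0.01 -0.073 0 0 0 -17 30;0.013 -0.088 0 0 0 -20 30;0.022 -0.1 0 0 0 -23 30;0.03 -0.112 0 0 0 -26 30;0.036 -0.12 0 0 0 -28 30;0.039 -0.125 0 0 0 -28 30;0.039 -0.125 0 0 0 -28 30",
)

```text
time_s: 21.22
ee_pos: [453.5, 306.7, -21.6]
ee_rot: [-180.0, -0.1, 90.4]
force: [-2.3, 2.8, 3.1]
gripper_width: 56.1
gripper_force: 8.0
```

send_rows(
  targets="0 0 0 0 0 0 90;0 0 0 0 0 0 90;0 0 0 0 0 0 90;0 0 0 0 0 0 90;0 0 0 0 0 0 90;0 0 -0.03 0 0 0 90;0 0 -0.07 0 0 0 90;0 0 -0.1 0 0 0 90;0 0 -0.1 0 0 0 90;0 0 -0.1 0 0 0 90",
)

```text
time_s: 22.05
ee_pos: [455.6, 305.9, 79.9]
ee_rot: [179.8, -0.1, 90.4]
force: [0.3, -0.5, 0.1]
gripper_width: 82.0
gripper_force: 0.0
```

```bash
python3 -c "
from h import *
json.dump([454.7,305.5,78,90.4],open('cmd.json','w'))
plan((660,79,78,94))"
```

```text
-0.228 0.204 0.0 0 0 -4
-> [660.3  78.9  78.   94.4]
```

send_rows(
  targets="-0.228 0.204 0 0 0 -4 100;-0.228 0.204 0 0 0 -4 100;-0.228 0.204 0 0 0 -4 100;-0.228 0.204 0 0 0 -4 100;-0.228 0.204 0 0 0 -4 100;-0.228 0.204 0 0 0 -4 100;-0.228 0.204 0 0 0 -4 100;-0.228 0.204 0 0 0 -4 100;-0.228 0.204 0 0 0 -4 100;-0.228 0.204 0 0 0 -4 100",
)

```text
time_s: 22.88
ee_pos: [658.7, 78.3, 76.0]
ee_rot: [-179.8, -0.0, 94.3]
force: [0.7, 0.8, 0.2]
gripper_width: 91.6
gripper_force: 0.0
```

send_rows(
  targets="0 0 0.03 0 0 0 100;0 0 0.055 0 0 0 100;0 0 0.075 0 0 0 100;0 0 0.088 0 0 0 100;0 0 0.097 0 0 0 100;0 0 0.1 0 0 0 100;0 0 0.1 0 0 0 100",
)

```text
time_s: 23.47
ee_pos: [658.8, 79.8, -22.6]
ee_rot: [-179.9, -0.0, 94.5]
force: [-0.2, 0.9, -0.9]
gripper_width: 91.0
gripper_force: 0.0
```

send_rows(
  targets="0 0 0 0 0 0 30;0 0 0 0 0 0 30;0 0 0 0 0 0 30;0 0 0 0 0 0 30;0 0 0 0 0 0 30;0 0 0 0 0 0 30",
)

```text
time_s: 23.97
ee_pos: [661.0, 78.8, -21.3]
ee_rot: [179.9, -0.0, 94.4]
force: [2.8, 0.4, 0.3]
gripper_width: 55.8
gripper_force: 8.0
```

```bash
python3 -c "
from h import *
json.dump([660.3,78.9,-22,94.4],open('cmd.json','w'))
plan((540,90,-22,54)); plan((422,90,-22,4)); plan((422,-50,-22,4)); plan((422,-194,-22,2))"
```

```text
0.02 -0.119 0.0 0 0 40
-> [540.1  89.7 -22.   54.4]
-0.069 -0.096 0.0 0 0 50
-> [421.9  89.5 -22.    4.4]
-0.011 0.139 0.0 0 0 0
-> [421.6 -49.9 -22.    4.4]
-0.011 0.144 0.0 0 0 2
-> [ 421.7 -194.4  -22.     2.4]
```

send_rows(
  targets="0.001 -0.01 0 0 0 3 30;0.003 -0.025 0 0 0 8 30;0.006 -0.042 0 0 0 14 30;0.01 -0.062 0 0 0 20 30;0.014 -0.082 0 0 0 27 30;0.017 -0.1 0 0 0 33 30;0.019 -0.113 0 0 0 38 30;0.02 -0.119 0 0 0 40 30;0.02 -0.119 0 0 0 40 30",
)

```text
time_s: 24.72
ee_pos: [538.0, 89.6, -21.4]
ee_rot: [-179.9, 0.1, 54.4]
force: [-3.9, -0.6, 4.5]
gripper_width: 55.9
gripper_force: 8.0
```

send_rows(
  targets="-0.005 -0.007 0 0 0 3 30;-0.014 -0.019 0 0 0 9 30;-0.023 -0.032 0 0 0 16 30;-0.032 -0.045 0 0 0 22 30;-0.041 -0.058 0 0 0 28 30;-0.05 -0.07 0 0 0 34 30;-0.058 -0.081 0 0 0 40 30;-0.064 -0.09 0 0 0 46 30;-0.069 -0.096 0 0 0 50 30;-0.069 -0.096 0 0 0 50 30",
)

```text
time_s: 25.55
ee_pos: [420.9, 89.3, -21.6]
ee_rot: [-180.0, 0.0, 4.4]
force: [-2.4, 0.3, 4.8]
gripper_width: 55.8
gripper_force: 8.0
```

send_rows(
  targets="-0.001 0.01 0 0 0 0 30;-0.002 0.025 0 0 0 0 30;-0.003 0.043 0 0 0 0 30;-0.005 0.063 0 0 0 0 30;-0.006 0.083 0 0 0 0 30;-0.008 0.103 0 0 0 0 30;-0.009 0.12 0 0 0 0 30;-0.01 0.132 0 0 0 0 30;-0.011 0.139 0 0 0 0 30;-0.011 0.139 0 0 0 0 30",
)

```text
time_s: 26.38
ee_pos: [422.4, -52.1, -21.6]
ee_rot: [179.9, -0.1, 4.4]
force: [0.6, -4.7, 5.2]
gripper_width: 56.1
gripper_force: 8.0
```

send_rows(
  targets="-0.001 0.01 0 0 0 0 30;-0.002 0.025 0 0 0 0 30;-0.003 0.043 0 0 0 1 30;-0.005 0.063 0 0 0 1 30;-0.006 0.083 0 0 0 1 30;-0.008 0.103 0 0 0 2 30;-0.009 0.12 0 0 0 2 30;-0.01 0.135 0 0 0 2 30;-0.011 0.144 0 0 0 2 30;-0.011 0.144 0 0 0 2 30",
)

```text
time_s: 27.22
ee_pos: [421.7, -196.3, -21.8]
ee_rot: [179.9, -0.0, 2.4]
force: [-1.1, -3.5, 5.2]
gripper_width: 55.8
gripper_force: 8.0
```

send_rows(
  targets="0 0 0 0 0 0 90;0 0 0 0 0 0 90;0 0 0 0 0 0 90;0 0 0 0 0 0 90;0 0 0 0 0 0 90;0 0 -0.03 0 0 0 90;0 0 -0.07 0 0 0 90;0 0 -0.11 0 0 0 90;0 0 -0.15 0 0 0 90;0 0 -0.15 0 0 0 90",
)

```text
time_s: 28.05
ee_pos: [426.2, -196.7, 135.4]
ee_rot: [179.6, -0.8, 2.4]
force: [0.5, 0.5, 0.3]
gripper_width: 82.1
gripper_force: 0.0
```

send_rows(
  targets="0 -0.25 0 0 0 0 90;0 -0.25 0 0 0 0 90;0 -0.25 0 0 0 0 90;0 -0.25 0 0 0 0 90;0 -0.25 0 0 0 0 90;0 -0.25 0 0 0 0 90;0 -0.25 0 0 0 0 90;0 -0.25 0 0 0 0 90",
)

```text
time_s: 28.72
ee_pos: [410.4, 57.3, 127.8]
ee_rot: [180.0, 0.0, 2.8]
force: [0.5, -0.2, 0.1]
gripper_width: 82.1
gripper_force: 0.0
```

Run:
```python
from h import *
t=eyes.grab_frame('top'); s=eyes.grab_frame('side'); o=cv2.imread('pics/top0.png'); so=cv2.imread('pics/side0.png')
cv2.imwrite('pics/f.png',np.hstack([crop(t,130,150,340,255,2),crop(s,180,120,330,300,2)[:210]]) )
def rects(f,thr,box):
    im=f['image'].astype(int); m=((im.min(2)>thr)&(im.max(2)-im.min(2)<45)).astype(np.uint8); u0,v0,u1,v1=box; mm=np.zeros_like(m); mm[v0:v1,u0:u1]=m[v0:v1,u0:u1]
    for k in cv2.findContours(mm,0,1)[0]:
        if cv2.contourArea(k)>20: r=cv2.minAreaRect(k); print(thr,np.round([*r[0],*r[1],r[2]],1),ray(f,r[0],20)[:2].round())
print('top stock');rects(t,185,(150,200,210,250)); print('top repair'); rects(t,185,(290,212,336,250))
d=cv2.absdiff(t['image'],o).max(2); 
for n,(u,v) in dict(tub=(210,162),dish=(158,200),carton=(176,182),rack=(372,227),turq=(125,196)).items(): print(n,(d[v-14:v+14,u-14:u+14]>60).sum())
```

```text
top stock
185 [158. 204.   8.  14.  90.] [540. 432.]
top repair
185 [317.  214.5   5.   26.   90. ] [ 491. -209.]
tub 0
dish 0
carton 0
rack 0
turq 0
```

View pics/f.png

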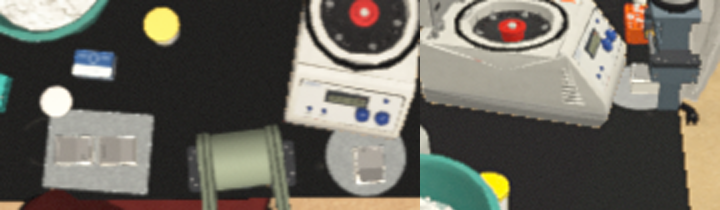

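Run:
```python
from h import *
s=eyes.grab_frame('side')
for p in ((455,395,20),(455,305,20),(422,-194,20)):
    u,v=map(int,proj(s,p)); im=s['image'][v-16:v+16,u-16:u+16].astype(int); print((u,v),(im.min(2)>215).sum())
print(env.state()['force'])
u,v=map(int,proj(s,(455,350,20)));print('\n'.join(''.join('%3d'%(x//10) for x in r) for r in s['image'][v-30:v+30:2,u-20:u+20,1]))
```

```text
(287, 270) 131
(287, 247) 88
(293, 159) 6
[-0.02563223  0.12990914 -0.36411662]
  4  4  4  4  4  4  4  4  4  4  4  4  4  4  4  4  4  4  4  4  4  4  4  4  4  4  4  4  4  4  4  4  4  4  4  4  4  4  4  4
  4  4  4  4  4  4  4  4  4  4  4  4  4  4  4  4  4  4  4  4  4  4  4  4  4  4  4  4  4  4  4  4  4  4  4  4  4  4  4  4
  4  4  4  4  4  4  4  4  4  4  4  4  4  4  4  4  4  4  4  4  4  4  4  4  4  4  4  4  4  4  4  4  4  4  4  4  4  4  4  4
  4  4  4  4  4  4  4  4  4  4  4  4  4  4  4  4  4  3  4  4  4  4  4  4  4  4  4  4  4  4  4  4  4  4  4  4  4  4  4  4
 17 16 16 15 13 12 11 11 10 10  9  8  9 11 13 12 12 11 11 11 11 10 10 10 10  9  9  9  9  6  4  3  4  4  4  4  4  4  4  4
 18 18 18 18 18 18 18 18 18 18 18 18 21 24 18 17 17 16 16 16 16 16 17 16 16 16 16 16 18 20 20 10  8  8  6  5  5  5  4  4
 18 18 18 18 18 18 18 18 18 18 18 18 21 25 18 16 16 16 16 16 17 17 16 16 16 16 17 17 17 19 22 18 18 18 18 18 18 17 18 19
 18 18 18 18 18 18 18 18 18 18 18 17 18 20 17 16 16 16 17 17 17 17 17 17 17 17 17 17 17 21 25 20 18 18 17 18 18 18 18 18
 17 17 17 18 18 18 18 18 18 17 17 18 19 15 15 15 15 
[... 1909 characters left out ...]
18 18 18 18 20 25 25 25 25 25 25 25 25 25 25 25 25 25 25 25 25 25 21 25 19 17 17 17 17 17 18 18
 18 18 17 17 17 17 17 17 17 18 18 17 17 19 19 19 19 20 20 20 21 21 21 22 23 23 23 23 24 24 25 24 17 17 17 18 18 18 17 17
 18 18 17 18 17 17 17 17 17 18 18 18 18 19 19 20 21 21 21 21 21 21 21 21 20 20 21 21 20 19 19 20 18 18 18 18 18 18 18 18
 18 18 17 18 18 18 18 17 18 18 18 18 19 19 19 19 19 19 19 19 19 19 19 19 19 19 19 19 19 19 19 19 18 17 18 18 18 17 17 17
 17 18 18 18 18 18 18 18 18 18 18 18 20 20 20 20 17 19 19 20 20 20 17 18 21 21 21 21 20 19 19 19 17 17 17 17 18 17 17 18
 18 18 18 18 17 18 18 18 17 18 18 18 17 17 17 17 18 18 18 18 18 18 17 18 18 17 17 17 17 17 18 18 18 17 17 18 18 18 18 18
```

```bash
python3 -c "
from workcell import env
print(env.job_done())"
```

```text
the job is handed in; nothing more can be done
None
```

I pressed all three thumb plates to their stops, then slid the two free-hinged boxes onto the stock pad with their lids left open and the seized box onto the round repair pad. The bystanders in view showed no change, and I handed the job in at about 29 s of the 72 s allowed.

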